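# Gauge a sample vial and hold the inspection mirror on its target

### The job

Slide the bench gauge's jaw shut until it presses the sample vial against the anvil, and leave it shut there. Then swing the spring-return mirror by the pin on its arm until the fixed inspection camera, looking into the mirror, sees the chequered target on the jaw in the middle of its view, and finish while still holding the mirror at that angle (it springs back if let go). Do not crush the vial, and leave the water bottle, beaker and jar where they stand.

Things in the scene. Friction and masses are not known exactly. Their poses are not given: they have to be found in the camera images.
- gauge: Grey flat gauge bed fixed to the bench, 70 x 200 x 15 mm. Origin on the bench; its own y axis runs along the slide: anvil at the -y end, open end at +y. The bed spans y -110 to +90 mm and its top is 15 mm up.
- vial_center (a point): Loose upright amber glass sample vial with white cap standing on the bed between anvil and jaw, 28 mm diameter, 48 mm tall, about 40 g; this point is its centre, half-way up. Top 63 mm above the bench.
- target (a point): Centre of the target: upright white plate, black chequer on the side away from the vial, 44 wide x 10 thick (along the slide) x 55 mm tall, fixed on the sliding jaw. Point 95 mm above the bench, 20 mm below its top; can be pinched across its thickness from above. Jaw block below: 24 mm along the slide, top 60 mm up, its vial face 12 mm from this point towards the anvil. Axes as the gauge's.
- jaw (a joint): Travel of the jaw towards the anvil in m (growing = closing, along the gauge's -y). The open distance between jaw face and anvil face is 88 mm minus this value, so it is shut on the 28 mm vial at 0.060. Starts 5 to 25 mm. Friction about 3 N; it stays where it is left.
- stand: Fixed grey steel mirror stand, base plate 220 x 60 x 12 mm. Origin on the bench under the mirror's vertical pivot; its own x axis points from the pivot to the grey box-shaped inspection camera with dark lens fixed at the other end (top 113 mm above the bench), which looks back along -x at the mirror.
- lens (a point): Front of the inspection camera's lens, 125 mm from the pivot along the stand's x, 95 mm above the bench.
- mirror_face (a point): Centre of the reflecting face (48 x 48 mm in a 56 mm frame, top edge 123 mm above the bench), on the vertical pivot axis, 95 mm above the bench. Own x axis = outward normal of the face. The camera sees the target mid-view when this normal halves the horizontal angle between the directions to lens and target.
- mirror (a joint): Mirror angle in rad, 0 to 1.4; 0 at rest, with the face normal turned 5 degrees clockwise (seen from above) from the stand's x axis; growing = turning clockwise seen from above. A spring returns it to 0 (0.3 N m per rad, about 2 to 4 N at the pin).
- pin_mid (a point): Steel upright round pin, 12 mm diameter, on the end of the arm behind the mirror (side opposite to the face normal), 90 mm from the pivot. It reaches from 61 to 117 mm above the bench; the arm below lies 57 to 65 mm up. This point is on its axis 95 mm above the bench, a good place to pinch from above; it travels on a 90 mm circle about the pivot.
- view (a point): What the camera sees: the origin is the centre of the mirror face, and its own x axis points along the camera's line of sight after reflection by the mirror (it turns twice as fast as the mirror). The target is in the middle of the view when it lies on this axis.
- water_bottle: Bystander: clear drinking-water bottle with blue label, 64 mm diameter, 190 mm tall; origin under its middle.
- beaker: Bystander: open glass beaker, 72 mm across, 85 mm tall; origin under its middle.
- reagent_jar: Bystander: amber jar with black cap, 56 mm diameter, 70 mm tall; origin under its middle.
- anvil (a point): Middle of the anvil's working face, which the vial is pressed against. The anvil is a fixed steel block at the -y end of the bed, 44 wide x 20 along the slide x 45 mm tall (top 60 mm above the bench), part of the gauge; this face looks along the gauge's +y.
There are look-alikes about, which are no part of the job. Leave any green or purple look-alike of the gauge alone.

How it is judged:
On the way, in this order (a step that is already met when the one before it is completed fails the run):
1. the jaw is shut on the vial and the vial presses on the anvil with more than 2 N (value of joint jaw above 0.0575 m and contact force between vial and gauge_c1 above 2 N), for 0.1 s.
2. the mirror shows the target to the camera (line of sight within 18 mm of its middle), held by the pin (y of target in the frame of view between -0.018 and 0.018 m and x of target in the frame of view above 0.05 m and contact force between the fingers and mirror_c4 above 0.5 N and value of joint jaw above 0.0575 m), for 0.3 s.
At the end, for the whole second after the job is handed in: Jaw within 2.5 mm of shut on the upright vial, vial within 12 mm of the slide's middle line; the camera's line of sight, bent by the mirror, passes within 18 mm of the middle of the 44 mm target; mirror still, fingers holding its pin (over 0.5 N) (all of step 2 and value of joint jaw below 0.0625 m and y of vial_center in the frame of gauge below -0.052 m and x of vial_center in the frame of gauge between -0.012 and 0.012 m and angle between vial_center's own z axis and vertical below 0.1 rad and velocity of joint mirror between -0.1 and 0.1 rad/s); the arm keeps its last pose, push and grip.
It fails at once if the vial is crushed (more than 60 N) (contact force between vial and gauge_c1 above 60 N).
It fails at once if a bystander is moved by more than 30 mm (distance of any of water_bottle, beaker, reagent_jar from where it was at the start of the episode above 0.03 m).
It also fails if it takes over 45 s, if anything falls off the work surface, if the arm or the gripper's body presses on something with over 40 N, if the wrist force passes 120 N, or if a joint passes its speed limit or range.

### The arm

A 7-joint arm with a two-finger parallel gripper is mounted at the origin on the work surface. World frame = base frame: x ahead of the robot, y to its left, z up, the work surface at z = 0. Lengths are in m, angles in rad, forces in N, time in s.
With the tool pointing down it reaches from about 0.425 to 0.925 m from the base axis. Payload 6.8 kg.
Tool frame: the origin (TCP) lies at the very end of the fingers, on their centre line; the grasp point (between the pads) lies 19 mm behind it (r.tcp_to_grasp is the distance from the TCP to the grasp point, in m); z points along the fingers, y is the line along which they close (so a half turn about z gives the same grasp; the last joint's range is limited). The gripper opens to 85 mm and grips with 20 to 120 N. Pads are 22 mm wide; open, the fingers measure 114 mm over their backs; the gripper's body (76 mm by 85 mm) begins 54 mm behind the grasp point. The pads swing forward as they close: fully open they stand 13 mm farther back than shut.
Start: joints at [-1.302, 0.477, 0.022, 1.555, -0.011, 1.109, -0.083], TCP at [0.248, 0.628, 0.208] pointing down, gripper open.
Joint ranges: [-2.96, 2.96], [-0.34, 2.1], [-1.41, 1.46], [0.24, 2.44], [-1.37, 4.51], [0.17, 1.92], [-2.96, 2.96]. Speed limits (rad/s): [2.39, 2.39, 3.14, 3.14, 3.14, 3.14, 3.14].

### API

Orientations are given as a rotation vector (axis times angle).
In Python, from bench import r gives the robot as it stands.
- The arm moves only by the tool step_arm, never from a script. Its argument "moves" is a list of rows, each a list of 7 numbers: the shift along the tool's x, y, z in mm, then the turn, a rotation vector about the tool's x, y, z in rad, then the finger opening in mm, from 0 to 85.4. A call has 1 to 8 rows; each row is the pose to reach, as a shift and turn from the pose commanded when the call began, along the tool's axes at that moment; what a row does not reach only later rows make up. A row lasts 1/10 s, in which the tool goes at most 50 mm and 8.59 degrees, less where a joint would pass 70% of its speed; a pose out of reach is approached as far as the arm can. A call with a gripper value outside its range is refused whole. The fingers move at their own pace and stop on an object; "grip_force" is the grip in N (left out, the last holds). Time passes only in rows, so rows that repeat a pose let the fingers close. It gives the time, the measured TCP pose, the force, the opening and the grip force at its end, in the units of the state.
- r.get_obs(): the state, without advancing time (a new reading comes with each control period).
- r.grab_frame(name): name is "scene" or "top" or "wrist"; returns a dict with "image" (480x640x3 uint8, red, green, blue), "depth" (480x640 float32, m along the optical axis (not along the pixel's ray), 0 where there is no reading), "mtx" (3x3 intrinsics, pixels), "rvec" (rotation vector, rad) and "tvec" (3), from world to camera coordinates, as OpenCV has them. Camera axes: x right, y down, z forward; pixel columns grow to the right and rows downward; lengths in m; the calibration is good to about 2 mm. A picture is of the moment at which its call begins.
- r.hand_in(): hands the job in; it is judged then, once.
The state is a dict: "clock": time; "joints": joint angles; "qvel": joint speeds; "tau": joint torques, N m; "tcp_pos": TCP position; "orientation": TCP orientation; "contact_force": force on the tool from outside, world axes, zero at the start; "moment": the same for the moment, N m; "grip_width": finger opening in m; "gripper_force": force on a finger pad.
Only numpy, scipy, OpenCV 4.12 (cv2) and the standard library are available. Lean on these libraries where they do the work, as an engineer would, in place of code of your own. Each camera call takes 0.05 s, during which the arm holds its last target. There are 200 camera calls.

## Working session

There is one attempt and no reset: what is moved stays moved. The work goes in short steps, Python scripts to look and compute and a tool call to move; the robot and the scene stay as the last step left them, time stands still between calls to the robot, and variables do not carry over. Pictures are saved under pics/ and viewed, at most 10 in all, crops included, and the job is handed in when it is done.

Besides the shell and the picture viewer there is one more tool, called after "Emit:" by a JSON object that holds its "api" and its "payload", one argument or row to a line. step_arm: Moves the arm, as the interface text tells. Its arguments: {"type":"object","properties":{"moves":{"type":"array","items":{"type":"array","items":{"type":"number"}}},"grip_force":{"type":"number"}},"required":["moves"]}

```bash
mkdir -p pics
cat > h.py <<'E'
import numpy as np,cv2
from bench import r
def grab(n):
    f=r.grab_frame(n); np.savez(''+n+'.npz',**f); return f
def load(n): return dict(np.load(''+n+'.npz'))
def px2w(f,u,v,z=None):
    R=cv2.Rodrigues(f['rvec'])[0]; t=f['tvec'].reshape(3)
    d=np.linalg.inv(f['mtx'])@[u,v,1.]
    o=-R.T@t; dw=R.T@d
    if z is None: return o+dw*f['depth'][int(round(v)),int(round(u))]
    return o+dw*((z-o[2])/dw[2])
E
python3 - <<'E'
from h import *
for n in('scene','top'):
    f=grab(n); cv2.imwrite(f'pics/{n}0.png',f['image'][:,:,::-1])
o=r.get_obs(); print(o['clock'],o['tcp_pos'],o['orientation'],o['contact_force'],o['grip_width'],r.tcp_to_grasp)
E
```

```text
0.1 [0.24815801 0.62711168 0.20682092] [-5.88253589e-01 -3.08585384e+00  2.61128109e-03] [-1.13224104  0.70633443  0.71707023] 0.08548339420466375 0.0187
```

View pics/scene0.png

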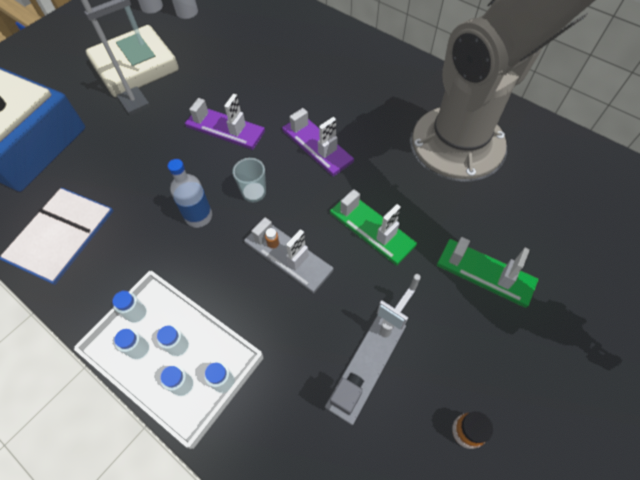

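View pics/top0.png

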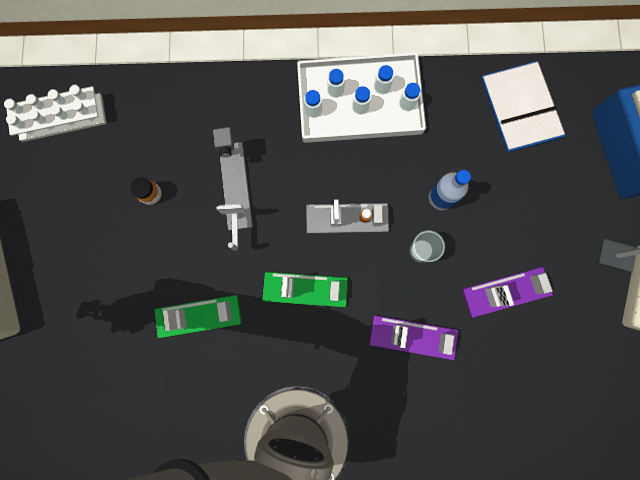

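The grey gauge with the amber vial is at about (347,218) in the top image. It is the only grey one; the green ones at (305,290) and (198,315) and the purple ones at (508,292) and (415,338) are look-alikes. The stand is at (235,190), with its camera at (222,138), mirror at (230,210) and pin at (234,243). I'll confirm with an enlarged crop.

Run:
```python
from h import *
f=load('top'); im=f['image'][:,:,::-1]
c=im[115:260,200:400]; cv2.imwrite('pics/topcrop.png',cv2.resize(c,None,fx=4,fy=4,interpolation=cv2.INTER_CUBIC))
R=cv2.Rodrigues(f['rvec'])[0];print(-R.T@f['tvec'].reshape(3))
for u,v in[(347,228),(231,190),(297,440)]:print(px2w(f,u,v))
```

```text
[ 0.30351179 -0.07357884  1.11848744]
[ 0.49431062 -0.12855978  0.01236069]
[0.59651584 0.15661052 0.01067968]
[ 0.0633572 -0.0150477  0.2266839]
```

View pics/topcrop.png

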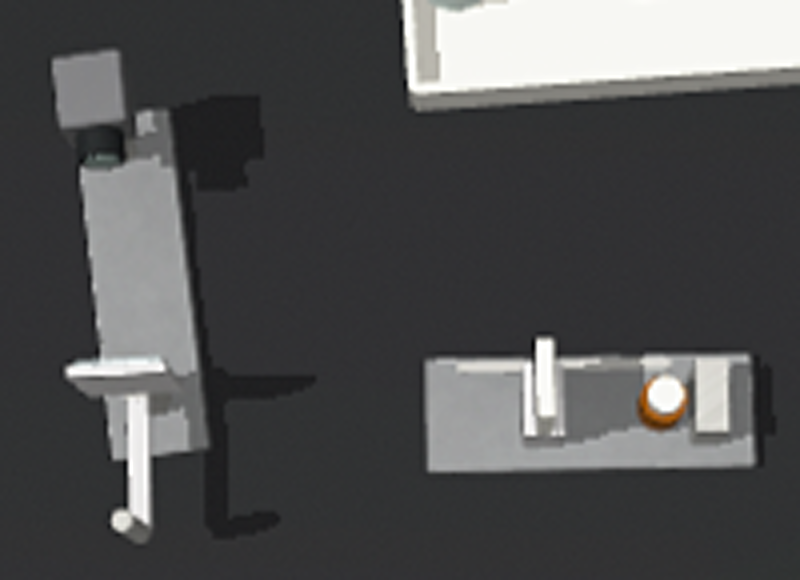

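The crop confirms it: a grey bed with the vial cap at (665,395), anvil at (712,395), target top at (545,380), mirror top edge at (67–165,367), pin top at (122,518) and lens at (102,155).

Run:
```python
from h import *
f=load('top')
P=lambda x,y,z:px2w(f,200+(x-1.5)/4,115+(y-1.5)/4,z).round(4)
c=[P(x,y,.015) for x,y in[(427,359),(751,354),(756,466),(428,471)]]
for a in c:print('bed',a[:2])
g=np.mean(c,0);ax=(c[0]+c[3]-c[1]-c[2])/2;print('mid',g[:2],'len',np.linalg.norm(ax),'yaw of y',np.degrees(np.arctan2(ax[1],ax[0])))
yh=ax/np.linalg.norm(ax);print('gauge origin',g[:2]+.01*yh[:2])
print('tgt top',P(536,338,.115),P(556,338,.115),P(556,416,.115))
print('anvil top',P(695,358,.06),P(730,432,.06),'vial cap',P(666,395,.063))
print('pin',P(122,518,.117)); print('mirror top',P(67,370,.123),P(160,359,.123),P(72,383,.123))
print('lens',P(102,158,.095),'cam top',[P(*p,.113)[:2] for p in[(52,60),(120,50),(127,120),(62,130)]])
print('base',[P(*p,.012)[:2] for p in[(83,172),(172,110),(208,447),(113,459)]])
```

```text
bed [ 0.5548 -0.0304]
bed [ 0.5535 -0.2288]
bed [ 0.484 -0.229]
bed [ 0.4851 -0.03  ]
mid [ 0.51935 -0.12955] len 0.1987036235200556 yaw of y 89.65398037471816
gauge origin [ 0.51941039 -0.11955018]
tgt top [ 0.5427 -0.0954  0.115 ] [ 0.5424 -0.1066  0.115 ] [ 0.4981 -0.1055  0.115 ]
anvil top [ 0.5416 -0.1896  0.06  ] [ 0.4971 -0.2084  0.06  ] vial cap [ 0.5193 -0.1716  0.063 ]
pin [0.4456 0.1352 0.117 ]
mirror top [0.5284 0.1655 0.123 ] [0.5335 0.1137 0.123 ] [0.521  0.1626 0.123 ]
lens [0.6603 0.1537 0.095 ] cam top [array([0.7134, 0.1793]), array([0.7185, 0.14  ]), array([0.6763, 0.1356]), array([0.6712, 0.1729])]
base [array([0.6803, 0.184 ]), array([0.7196, 0.1282]), array([0.5034, 0.1047]), array([0.4972, 0.163 ])]
```

```bash
cat >> h.py <<'E'
def to(x,y,z,yaw):
    "print mm/rad tool-frame move to a tool-down pose with tool y at yaw deg"
    o=r.get_obs(); p=np.array(o['tcp_pos']); R=cv2.Rodrigues(np.array(o['orientation']))[0]
    c,s=np.cos(np.radians(yaw)),np.sin(np.radians(yaw))
    G=np.array([[-s,c,0],[c,s,0],[0,0,-1.]]).copy()
    G=np.column_stack([[-s,c,0],[c,s,0],[0,0,-1]]) if False else np.column_stack([np.cross([c,s,0],[0,0,-1]),[c,s,0],[0,0,-1]])
    print('tcp',p.round(4),'F',np.array(o['contact_force']).round(1),'w',round(o['grip_width'],4),'t',o['clock'])
    print('move',(R.T@(np.array([x,y,z])-p)*1e3).round(1),cv2.Rodrigues(R.T@G)[0].ravel().round(3))
E
sed -i '/G=np.array/d; s/G=.* if False else /G=/' h.py
python3 - <<'E'
from h import *
to(.54,.30,.27,90); to(.50,.10,.30,90)
f=load('top'); print(px2w(f,427,247,.0),px2w(f,440,203,.0))
E
```

```text
tcp [0.2482 0.6271 0.2068] F [-1.1  0.7  0.7] w 0.0855 t 0.1
move [-391.7 -196.9  -62.8] [-0.002 -0.    -0.377]
tcp [0.2482 0.6271 0.2068] F [-1.1  0.7  0.7] w 0.0855 t 0.1
move [-428.1 -397.6  -92.5] [-0.002 -0.    -0.377]
[ 0.44525107 -0.32289352  0.        ] [ 0.55431672 -0.36077092  0.        ]
```

Emit:
{"api": "step_arm", "payload": {
  "moves": [
    [-40, -20, -8, 0, 0, -0.04, 85],
    [-90, -45, -16, 0, 0, -0.09, 85],
    [-140, -70, -24, 0, 0, -0.14, 85],
    [-190, -95, -32, 0, 0, -0.19, 85],
    [-240, -120, -40, 0, 0, -0.24, 85],
    [-290, -150, -48, 0, 0, -0.29, 85],
    [-340, -175, -56, 0, 0, -0.34, 85],
    [-390, -197, -63, 0, 0, -0.377, 85]
  ]
}}

```text
clock: 0.9
tcp_pos: [0.508, 0.3325, 0.2647]
orientation: [0.003, -3.141, 0.0]
contact_force: [0.7, -0.1, -0.1]
grip_width: 0.085
gripper_force: 0.0
```

Run:
```python
from h import *
to(.50,.08,.30,90); print(r.get_obs()['joints'])
```

```text
tcp [0.508  0.3325 0.2647] F [ 0.7 -0.1 -0.1] w 0.085 t 0.9
move [   8.6 -252.5  -35.3] [-0.    -0.001  0.002]
[-0.74604279  0.31782853  0.08205933  1.6615655  -0.02807089  1.16385684
  0.91602273]
```

Emit:
{"api": "step_arm", "payload": {
  "moves": [
    [5, -45, -6, 0, 0, 0, 85],
    [10, -90, -12, 0, 0, 0, 85],
    [15, -135, -20, 0, 0, 0, 85],
    [20, -180, -28, 0, 0, 0, 85],
    [25, -220, -35, 0, 0, 0, 85],
    [25, -220, -35, 0, 0, 0, 85],
    [25, -220, -35, 0, 0, 0, 85]
  ]
}}

```text
clock: 1.6
tcp_pos: [0.4823, 0.1138, 0.2997]
orientation: [0.003, 3.141, 0.001]
contact_force: [0.8, 1.0, -0.4]
grip_width: 0.0854
gripper_force: 0.0
```

Run:
```python
from h import *
f=grab('wrist'); cv2.imwrite('pics/w1.png',f['image'][:,:,::-1]); to(.52,-.10,.13,90)
R=cv2.Rodrigues(f['rvec'])[0];print(-R.T@f['tvec'].reshape(3),R)
```

```text
tcp [0.4822 0.1151 0.2994] F [ 0.1  0.3 -0.3] w 0.0851 t 1.65
move [ -37.7 -215.2  169.3] [ 0.001 -0.     0.001]
[0.4162518  0.11371518 0.46494784] [[ 2.40726782e-03  9.99996948e-01 -5.55869778e-04]
 [ 9.64314293e-01 -2.17420219e-03  2.64751235e-01]
 [ 2.64749218e-01 -1.17336030e-03 -9.64316584e-01]]
```

View pics/w1.png

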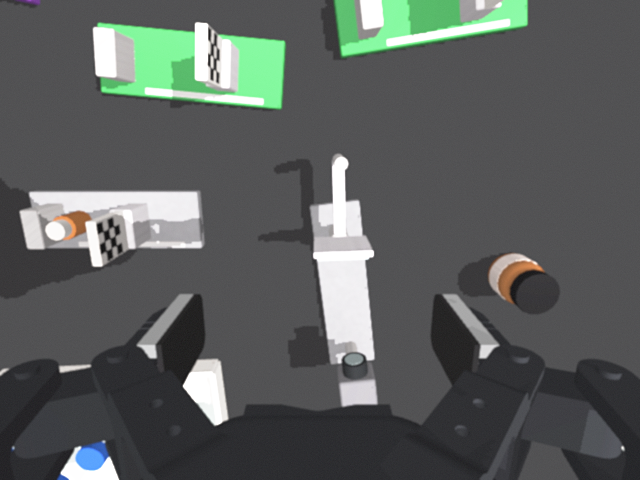

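The wrist view shows the pin top at (340,162), mirror top at (314–371,247), lens at (354,362), base corners at (311,207), (359,202), (329,361) and (373,358), gauge bed at (30–203,192–248), and target at (97–110,240).

Run:
```python
from h import *
f=load('wrist')
P=lambda u,v,z:px2w(f,u,v,z)[:2].round(4)
print('pin',P(340,161,.117),'lens',P(354,359,.11))
print('base',[P(*p,.012) for p in[(311,207),(359,202),(329,361),(373,358)]])
print('mirror front top edge',P(315,255,.123),P(372,252,.123))
print('bed',[P(*p,.015) for p in[(31,192),(201,192),(203,247)]])
print('target top',P(90,260,.115), P(102,265,.115))
# depth clouds
d=f['depth'];v,u=np.mgrid[0:480,0:640]
R=cv2.Rodrigues(f['rvec'])[0];X=(np.stack([u,v,np.ones_like(u)],-1)@np.linalg.inv(f['mtx']).T*d[...,None]-f['tvec'].reshape(3))@R
def box(n,lo,hi,zlo,zhi):
    m=(d>0)&(X[...,0]>lo[0])&(X[...,0]<hi[0])&(X[...,1]>lo[1])&(X[...,1]<hi[1])&(X[...,2]>zlo)&(X[...,2]<zhi)
    q=X[m]; print(n,len(q),q.mean(0).round(4),q.min(0).round(4),q.max(0).round(4), [ (np.array(cv2.minAreaRect(q[:,:2].astype(np.float32)*1000)[0]).round(1)),np.round(cv2.minAreaRect(q[:,:2].astype(np.float32)*1000)[1:][0],1),round(cv2.minAreaRect(q[:,:2].astype(np.float32)*1000)[2],1)])
box('pin',(.41,.10),(.47,.18),.112,.125)
box('mir',(.49,.08),(.58,.2),.117,.13)
box('base',(.47,.08),(.72,.2),.006,.018)
box('tgt',(.48,-.15),(.56,-.06),.110,.12)
box('anvil',(.48,-.22),(.56,-.186),.055,.062)
box('bed',(.47,-.24),(.57,-.01),.011,.019)
```

```text
pin [0.4426 0.1336] lens [0.6489 0.1515]
base [array([0.505 , 0.1054]), array([0.499, 0.163]), array([0.7162, 0.1283]), array([0.7117, 0.1875])]
mirror front top edge [0.5291 0.1109] [0.5263 0.1644]
bed [array([ 0.4856, -0.2257]), array([ 0.4861, -0.0245]), array([ 0.5541, -0.0277])]
target top [ 0.5363 -0.1065] [ 0.5415 -0.0957]
pin 137 [0.4448 0.1344 0.1158] [0.4392 0.1292 0.1138] [0.4508 0.1401 0.1175] [array([444.8, 134.5]), array([11.5, 10.7]), 45.8]
mir 528 [0.5291 0.1373 0.1208] [0.5249 0.1099 0.117 ] [0.5351 0.1648 0.1239] [array([530.2, 137.4]), array([ 9.6, 55.1]), 2.0]
base 5642 [0.6117 0.1464 0.011 ] [0.4969 0.1042 0.0062] [0.7198 0.1879 0.018 ] [array([609. , 146.3]), array([219.8,  60. ]), 6.9]
tgt 579 [ 0.5196 -0.0996  0.1138] [ 0.4982 -0.1065  0.11  ] [ 0.5423 -0.0942  0.1166] [array([ 520.3, -100.3]), array([44.1, 12.2]), 0.0]
anvil 792 [ 0.5194 -0.1982  0.059 ] [ 0.4979 -0.2102  0.055 ] [ 0.5418 -0.1884  0.0618] [array([ 519.9, -199.2]), array([43.8, 21.8]), 0.2]
bed 5263 [ 0.5131 -0.1067  0.0144] [ 0.4849 -0.2306  0.011 ] [ 0.5551 -0.0295  0.019 ] [array([ 519.9, -130. ]), array([201.3,  69.8]), 89.7]
```

Emit:
{"api": "step_arm", "payload": {
  "moves": [
    [-8, -45, 25, 0, 0, 0, 50],
    [-16, -90, 50, 0, 0, 0, 50],
    [-24, -135, 75, 0, 0, 0, 50],
    [-32, -180, 100, 0, 0, 0, 50],
    [-38, -215, 125, 0, 0, 0, 50],
    [-38, -215, 145, 0, 0, 0, 50],
    [-38, -215, 150, 0, 0, 0, 50],
    [-38, -215, 150, 0, 0, 0, 50]
  ]
}}

```text
clock: 2.45
tcp_pos: [0.5203, -0.0984, 0.1485]
orientation: [0.005, -3.139, -0.001]
contact_force: [0.1, 0.1, -0.8]
grip_width: 0.0501
gripper_force: 0.0
```

Run:
```python
from h import *
to(.52,-.10,.076,90)
```

```text
tcp [ 0.5203 -0.0984  0.1485] F [ 0.1  0.1 -0.8] w 0.0501 t 2.45
move [ 0.1 -1.6 72.5] [ 0.001 -0.002  0.003]
```

Emit:
{"api": "step_arm", "payload": {
  "moves": [
    [0, 0, 25, 0, 0, 0, 50],
    [0, 0, 50, 0, 0, 0, 50],
    [0, 0, 68, 0, 0, 0, 50],
    [0, 0, 72, 0, 0, 0, 50],
    [0, 0, 72, 0, 0, 0, 30],
    [0, 0, 72, 0, 0, 0, 0],
    [0, 0, 72, 0, 0, 0, 0],
    [0, 0, 72, 0, 0, 0, 0]
  ],
  "grip_force": 30
}}

```text
clock: 3.25
tcp_pos: [0.5216, -0.1003, 0.079]
orientation: [-0.001, 3.139, 0.001]
contact_force: [-1.3, 1.1, 7.0]
grip_width: 0.0089
gripper_force: 32.4
```

Emit:
{"api": "step_arm", "payload": {
  "moves": [
    [0, 0, 0, 0, 0, 0, 0],
    [0, 0, 0, 0, 0, 0, 0]
  ]
}}

```text
clock: 3.45
tcp_pos: [0.5216, -0.1003, 0.079]
orientation: [-0.0, 3.139, 0.001]
contact_force: [-1.7, 1.4, 6.5]
grip_width: 0.0092
gripper_force: 32.4
```

Emit:
{"api": "step_arm", "payload": {
  "moves": [
    [0, -6, 0, 0, 0, 0, 0],
    [0, -12, 0, 0, 0, 0, 0],
    [0, -18, 0, 0, 0, 0, 0],
    [0, -24, 0, 0, 0, 0, 0],
    [0, -30, 0, 0, 0, 0, 0],
    [0, -36, 0, 0, 0, 0, 0],
    [0, -42, 0, 0, 0, 0, 0],
    [0, -42, 0, 0, 0, 0, 0]
  ]
}}

```text
clock: 4.25
tcp_pos: [0.5216, -0.143, 0.079]
orientation: [0.001, 3.139, 0.0]
contact_force: [-1.0, 0.3, 6.0]
grip_width: 0.0093
gripper_force: 32.4
```

Emit:
{"api": "step_arm", "payload": {
  "moves": [
    [0, -1, 0, 0, 0, 0, 0],
    [0, -2, 0, 0, 0, 0, 0],
    [0, -3, 0, 0, 0, 0, 0],
    [0, -4, 0, 0, 0, 0, 0],
    [0, -4, 0, 0, 0, 0, 0]
  ]
}}

```text
clock: 4.75
tcp_pos: [0.5215, -0.146, 0.079]
orientation: [-0.001, 3.139, 0.002]
contact_force: [-1.5, 2.9, 7.1]
grip_width: 0.009
gripper_force: 32.5
```

Emit:
{"api": "step_arm", "payload": {
  "moves": [
    [0, -1, 0, 0, 0, 0, 0],
    [0, -2, 0, 0, 0, 0, 0],
    [0, -2, 0, 0, 0, 0, 0]
  ]
}}

```text
clock: 5.05
tcp_pos: [0.5215, -0.1478, 0.079]
orientation: [-0.001, 3.139, 0.002]
contact_force: [-2.0, 3.6, 6.6]
grip_width: 0.0089
gripper_force: 32.5
```

Emit:
{"api": "step_arm", "payload": {
  "moves": [
    [0, -0.5, 0, 0, 0, 0, 0],
    [0, -1, 0, 0, 0, 0, 0],
    [0, -1, 0, 0, 0, 0, 0]
  ]
}}

```text
clock: 5.35
tcp_pos: [0.5215, -0.1487, 0.079]
orientation: [-0.001, 3.139, 0.002]
contact_force: [-1.1, 2.7, 7.7]
grip_width: 0.0091
gripper_force: 32.6
```

Emit:
{"api": "step_arm", "payload": {
  "moves": [
    [0, -0.5, 0, 0, 0, 0, 0],
    [0, -1, 0, 0, 0, 0, 0],
    [0, -1, 0, 0, 0, 0, 0]
  ]
}}

```text
clock: 5.65
tcp_pos: [0.5215, -0.1496, 0.079]
orientation: [-0.001, 3.139, 0.002]
contact_force: [-1.3, 3.5, 8.4]
grip_width: 0.0091
gripper_force: 32.6
```

Emit:
{"api": "step_arm", "payload": {
  "moves": [
    [0, -0.5, 0, 0, 0, 0, 0],
    [0, -1, 0, 0, 0, 0, 0],
    [0, -1, 0, 0, 0, 0, 0]
  ]
}}

```text
clock: 5.95
tcp_pos: [0.5215, -0.1496, 0.079]
orientation: [-0.002, 3.14, 0.004]
contact_force: [-1.2, 4.6, 9.5]
grip_width: 0.0091
gripper_force: 32.7
```

Emit:
{"api": "step_arm", "payload": {
  "moves": [
    [0, -1, 0, 0, 0, 0, 0],
    [0, -2, 0, 0, 0, 0, 0],
    [0, -2, 0, 0, 0, 0, 0]
  ]
}}

```text
clock: 6.25
tcp_pos: [0.5215, -0.1497, 0.079]
orientation: [-0.004, 3.14, 0.007]
contact_force: [-3.2, 10.2, 10.6]
grip_width: 0.0093
gripper_force: 33.0
```

Emit:
{"api": "step_arm", "payload": {
  "moves": [
    [0, -1, 0, 0, 0, 0, 0],
    [0, -2, 0, 0, 0, 0, 0],
    [0, -2, 0, 0, 0, 0, 0]
  ]
}}

```text
clock: 6.55
tcp_pos: [0.5215, -0.1498, 0.079]
orientation: [-0.006, 3.141, 0.011]
contact_force: [-3.2, 15.6, 14.4]
grip_width: 0.009
gripper_force: 33.2
```

Emit:
{"api": "step_arm", "payload": {
  "moves": [
    [0, 1, 0, 0, 0, 0, 0],
    [0, 2.5, 0, 0, 0, 0, 0],
    [0, 4, 0, 0, 0, 0, 0],
    [0, 4, 0, 0, 0, 0, 25],
    [0, 4, 0, 0, 0, 0, 40],
    [0, 4, 0, 0, 0, 0, 45],
    [0, 4, 0, 0, 0, 0, 45]
  ]
}}

```text
clock: 7.25
tcp_pos: [0.5203, -0.1519, 0.0775]
orientation: [-0.001, -3.141, 0.0]
contact_force: [-0.9, 0.3, -0.2]
grip_width: 0.0452
gripper_force: 0.0
```

Emit:
{"api": "step_arm", "payload": {
  "moves": [
    [0, 0, -15, 0, 0, 0, 45],
    [0, 0, -35, 0, 0, 0, 50],
    [0, 0, -60, 0, 0, 0, 50],
    [0, 0, -85, 0, 0, 0, 50],
    [0, 0, -110, 0, 0, 0, 50],
    [0, 0, -110, 0, 0, 0, 50]
  ]
}}

```text
clock: 7.85
tcp_pos: [0.5225, -0.1524, 0.1908]
orientation: [0.001, 3.136, -0.001]
contact_force: [0.6, -0.5, 0.7]
grip_width: 0.05
gripper_force: 0.0
```

Run:
```python
from h import *
f=grab('wrist'); t=grab('top'); to(.4448,.1344,.16,80); to(.4448,.1344,.076,80)
cv2.imwrite('pics/w2.png',f['image'][:,:,::-1])
for n,f in(('w',f),('t',t)):
    d=f['depth'];v,u=np.mgrid[0:480,0:640]
    R=cv2.Rodrigues(f['rvec'])[0];X=(np.stack([u,v,np.ones_like(u)],-1)@np.linalg.inv(f['mtx']).T*d[...,None]-f['tvec'].reshape(3))@R
    m=(d>0)&(abs(X[...,0]-.52)<.04)&(abs(X[...,1]+.15)<.03)&(abs(X[...,2]-.115)<.006); print(n,m.sum(),X[m].mean(0),X[m].min(0),X[m].max(0))
```

```text
tcp [ 0.5205 -0.1517  0.1877] F [ 0.2  0.2 -0. ] w 0.0503 t 7.95
move [ 75.7 286.1  27.6] [0.    0.001 0.175]
tcp [ 0.5205 -0.1517  0.1877] F [ 0.2  0.2 -0. ] w 0.0503 t 7.95
move [ 75.8 286.1 111.6] [0.    0.001 0.175]
w 1023 [ 0.51914193 -0.14977099  0.11398341] [ 0.49823471 -0.15460763  0.10907017] [ 0.54208786 -0.14416904  0.11686602]<stdin>:7: RuntimeWarning: Mean of empty slice.
  ret = um.true_divide(
Traceback (most recent call last):
ValueError: zero-size array to reduction operation minimum which has no identity
```

View pics/w2.png

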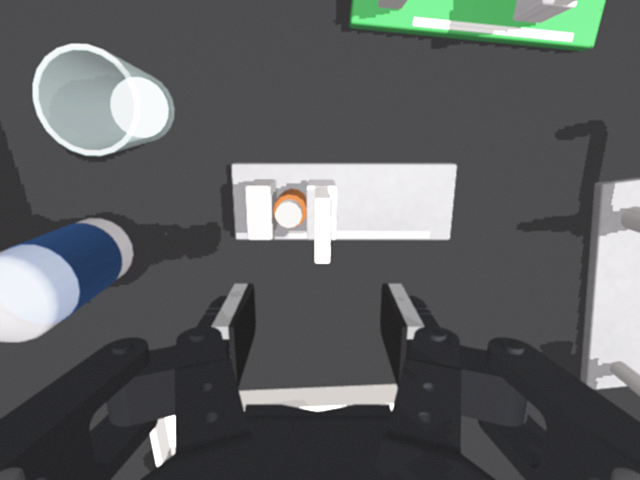

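The jaw is shut, with the vial held between anvil (258,212) and jaw (321,212). The beaker and bottle haven't been touched. Next is the pin.

Emit:
{"api": "step_arm", "payload": {
  "moves": [
    [12, 45, 0, 0, 0, 0, 50],
    [25, 92, 0, 0, 0, 0, 50],
    [38, 140, 0, 0, 0, 0, 50],
    [50, 188, 0, 0, 0, 0, 50],
    [62, 236, 5, 0, 0, 0, 50],
    [76, 284, 15, 0, 0, 0, 50],
    [76, 286, 25, 0, 0, 0, 50],
    [76, 286, 25, 0, 0, 0, 50]
  ]
}}

```text
clock: 8.75
tcp_pos: [0.4423, 0.135, 0.1603]
orientation: [0.006, -3.137, 0.003]
contact_force: [0.4, -1.8, -0.3]
grip_width: 0.05
gripper_force: 0.0
```

Emit:
{"api": "step_arm", "payload": {
  "moves": [
    [0, 0, 0, 0, 0, 0, 50],
    [0, 0, 0, 0, 0, 0, 50]
  ]
}}

```text
clock: 8.95
tcp_pos: [0.4448, 0.1328, 0.1625]
orientation: [-0.004, -3.141, 0.001]
contact_force: [-0.5, -1.0, 0.2]
grip_width: 0.0502
gripper_force: 0.0
```

Run:
```python
from h import *
to(.4448,.1344,.077,90); print(r.get_obs()['joints'])
```

```text
tcp [0.4448 0.1328 0.1625] F [-0.5 -1.   0.2] w 0.0502 t 8.95
move [ 0.   1.7 85.5] [-0.001 -0.    -0.003]
[-0.57292063  0.18341661  0.16649248  2.09903057 -0.03924489  0.86234462
  1.18437568]
```

Emit:
{"api": "step_arm", "payload": {
  "moves": [
    [0, 1, 25, 0, 0, -0.03, 50],
    [0, 1, 50, 0, 0, -0.03, 50],
    [0, 1, 75, 0, 0, -0.03, 50],
    [0, 1, 85, 0, 0, -0.03, 50],
    [0, 1, 85, 0, 0, -0.03, 30],
    [0, 1, 85, 0, 0, -0.03, 0],
    [0, 1, 85, 0, 0, -0.03, 0],
    [0, 1, 85, 0, 0, -0.03, 0]
  ],
  "grip_force": 40
}}

```text
clock: 9.75
tcp_pos: [0.4454, 0.1357, 0.0787]
orientation: [-0.047, 3.139, 0.002]
contact_force: [-0.3, 0.4, 3.6]
grip_width: 0.0099
gripper_force: 39.1
```

Emit:
{"api": "step_arm", "payload": {
  "moves": [
    [0, 0, 0, 0, 0, 0, 0],
    [0, 0, 0, 0, 0, 0, 0]
  ]
}}

```text
clock: 9.95
tcp_pos: [0.4454, 0.1359, 0.0787]
orientation: [-0.047, 3.139, 0.002]
contact_force: [-0.2, -0.8, 6.1]
grip_width: 0.0099
gripper_force: 39.5
```

Run:
```python
from h import *
o=r.get_obs(); p=np.array(o['tcp_pos']); R=cv2.Rodrigues(np.array(o['orientation']))[0]
print(p,o['grip_width'],o['gripper_force'],o['contact_force'])
pv=np.array([.5348,.1374]);
for n in [1.9-5.6*i for i in range(1,9)]:
    a=np.radians(n); q=np.r_[pv-.09*np.array([np.cos(a),np.sin(a)]),p[2]]
    print(n,(R.T@(q-p)*1e3).round(1),round(np.radians(1.9-n),3))
```

```text
[0.44536287 0.13585511 0.07865647] 0.00986889342789775 39.4648003578186 [-0.16617314 -0.76887233  6.0562311 ]
-3.6999999999999997 [0.2 7.4 0. ] 0.098
-9.299999999999999 [-1.1 16.1  0. ] 0.195
-14.899999999999997 [-3.2 24.6  0. ] 0.293
-20.5 [-6.1 32.9  0. ] 0.391
-26.1 [-9.8 40.9  0.1] 0.489
-31.699999999999996 [-14.3  48.4   0.1] 0.586
-37.3 [-19.5  55.5   0.1] 0.684
-42.9 [-25.4  62.1   0.1] 0.782
```

Emit:
{"api": "step_arm", "payload": {
  "moves": [
    [0.2, 7.4, 0, 0, 0, 0.098, 0],
    [-1.1, 16.1, 0, 0, 0, 0.195, 0],
    [-3.2, 24.6, 0, 0, 0, 0.293, 0],
    [-6.1, 32.9, 0, 0, 0, 0.391, 0],
    [-9.8, 40.9, 0, 0, 0, 0.489, 0],
    [-14.3, 48.4, 0, 0, 0, 0.586, 0],
    [-19.5, 55.5, 0, 0, 0, 0.684, 0],
    [-25.4, 62.1, 0, 0, 0, 0.782, 0]
  ]
}}

```text
clock: 10.75
tcp_pos: [0.469, 0.1985, 0.0787]
orientation: [1.159, 2.919, 0.002]
contact_force: [0.2, -3.3, 6.1]
grip_width: 0.0098
gripper_force: 39.5
```

Emit:
{"api": "step_arm", "payload": {
  "moves": [
    [0, 0, 0, 0, 0, 0, 0],
    [0, 0, 0, 0, 0, 0, 0],
    [0, 0, 0, 0, 0, 0, 0]
  ]
}}

```text
clock: 11.05
tcp_pos: [0.4688, 0.1983, 0.0786]
orientation: [1.153, 2.921, 0.002]
contact_force: [-0.7, -1.9, 7.5]
grip_width: 0.0091
gripper_force: 39.6
```

Run:
```python
from h import *
o=r.get_obs(); p=np.array(o['tcp_pos']); print(p,o['grip_width'],o['gripper_force'])
d=np.array([.5348,.1374])-p[:2]; print('mirror normal from TCP',np.degrees(np.arctan2(d[1],d[0])),np.hypot(*d))
f=grab('wrist'); cv2.imwrite('pics/w3.png',f['image'][:,:,::-1])
g=grab('top'); cv2.imwrite('pics/t3.png',cv2.resize(g['image'][115:260,200:400,::-1],None,fx=4,fy=4,interpolation=cv2.INTER_CUBIC))
for n,f in(('w',f),('t',g)):
    dd=f['depth'];v,u=np.mgrid[0:480,0:640]
    R=cv2.Rodrigues(f['rvec'])[0];X=(np.stack([u,v,np.ones_like(u)],-1)@np.linalg.inv(f['mtx']).T*dd[...,None]-f['tvec'].reshape(3))@R
    m=(dd>0)&(np.hypot(X[...,0]-.5348,X[...,1]-.1374)<.036)&(abs(X[...,2]-.122)<.006)
    if m.sum()>20: print(n,m.sum(),X[m].mean(0),cv2.minAreaRect(X[m][:,:2].astype(np.float32)*1000))
```

```text
[0.46878177 0.19825632 0.07863559] 0.009146595351910144 39.56557273864746
mirror normal from TCP -42.67020117936409 0.08978807545356418
t 96 [0.53041942 0.1419934  0.12185134] ((531.0180053710938, 142.28773498535156), (57.2082405090332, 8.915038108825684), 47.253379821777344)
```

View pics/w3.png

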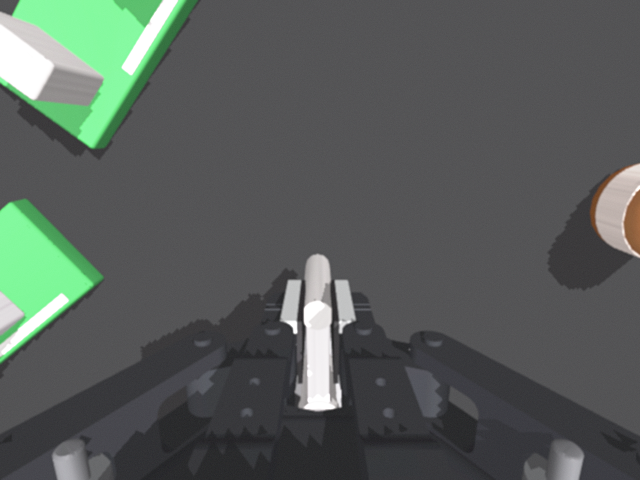

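The pin is pinched between the pads at (318,310). TCP and top depth put the mirror normal at -42.7°, against -43.0° wanted (about ±1.8° allowed), so I'm handing in.

```bash
python3 -c "
from bench import r
print(r.hand_in())"
```

```text
the job is handed in; nothing more can be done
None
```

I handed the job in at about 11 s: the jaw is shut on the vial, and the gripper holds the mirror pin with the mirror about 0.3° from the computed angle. The hand-in call returned no verdict.

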